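Lock the retaining bar over the tins with a snap cap

TASK

Make the tin carrier ready to travel: lay the aluminium retaining bar flat across the carrier's two posts, over the tins, so that the pin and the ball stud come up through its holes, and let go of it. Then put the orange snap cap mouth-down on the brass ball stud and press until it clicks over the balls and sits home against the bar, and finish while still holding it down with a steady push of about 10 to 15 newtons: do not let go of the cap at the end. Leave the other things on the worktop, and the tins in the carrier, where they are.

Things in the scene. Friction and masses are not known exactly. Their poses are not given: they have to be found in the camera images.
- carrier: green tin carrier fixed to the worktop: tray 80 (x) by 172 (y) by 6 mm, with two posts whose flat tops are 58 mm high, 46 (x) by 28 (y) mm, centred at y = -71 and +71 mm. Origin: centre of the underside; z up. Two flat fish tins lie stacked between the posts, their top about 54 mm up. Brass snap stud on the post at +y, plain steel pin on the post at -y
- stud_seat (a point): on the brass snap stud's axis (carrier y = +70 mm), 8 mm above the post: where the lip of the snapped cap rests, level with the laid bar's top; axes as the carrier. Collar 21 mm wide up to this level; above it a neck 13 mm wide with a tapered tip ending 25 mm up, and three spring steel balls 9.5 mm up that stand out to a radius of 11 mm
- pin_seat (a point): the same level over the plain steel locating pin (carrier y = -70 mm), which is 20 mm wide, tapering to 10 mm at its tip, 8 mm above this point
- bar_grip (a point): centre of the black upright grip on the loose aluminium retaining bar (about 160 g): grip 14 mm thick (x), 46 mm long (y), from 8 to 40 mm above the bar's underside; this point is 24 mm above the underside, axes as the bar. The bar lies on the worktop grip up and fits either way round
- bar: the retaining bar, 36 (x) by 176 (y) by 8 mm, origin in the middle of its underside, y along it
- bar_hole_a (a point): centre of the bar's through hole (25 mm wide) at its y = +70 mm, on the top face, 8 mm above the underside
- bar_hole_b (a point): centre of the bar's through hole (25 mm wide) at its y = -70 mm, on the top face
- cap_mid (a point): centre, half-way up, of the loose orange snap cap (about 40 g): round, 38 mm wide, 44 mm high, standing mouth-down, crown solid and flat on top; this point is 22 mm above its lower edge. Lip at the mouth 3 mm high with an opening 16.4 mm wide; above the lip the inside is 26 mm wide, up to 29 mm from the mouth
- cap_lip (a point): centre of the cap's lower edge (its mouth). Pushed down the stud, it meets the balls about 15 mm above its seat; passing them takes about 8 to 10 N, then about 9 mm above the seat the push drops suddenly (the click) and the cap goes home against the bar. Locks at any yaw
- cap: the snap cap, origin at the centre of its lower edge, z up along its axis
- fish_tin_low: lower flat fish tin in the carrier, 63x105x24 mm, origin under its centre
- fish_tin_top: upper flat fish tin, same size, on the lower one
- timer: red and white kitchen timer, 67 mm wide, 54 mm high, origin under its centre; bystander
- fruit_tin: squat round food tin, 75 mm wide, 58 mm high, origin under its centre; bystander
- flat_tin: flat round tin, 86 mm wide, 40 mm high, origin under its centre; bystander
- spice_jar: spice jar with green cap, 46 mm wide, 105 mm high, origin under its centre; bystander
- salt_mill: glass salt mill with grey top, 44 mm wide, 90 mm high, origin under its centre; bystander
- spread_jar: jar with dark lid, 70 by 75 mm, 112 mm high, origin under its centre; bystander
Mind the look-alikes: they are no part of the job. Of the things that look like the cap, the middle-sized one is meant.

How it is judged:
On the way, in this order (a step that is already met when the one before it is completed fails the run):
1. the bar lies flat on both posts, pin and stud through its holes, and is let go (horizontal distance between bar_grip and carrier below 0.006 m and z of bar_hole_a in the frame of carrier between 0.0635 and 0.0685 m and z of bar_hole_b in the frame of carrier between 0.0635 and 0.0685 m and angle between the y axis of bar and the y axis of carrier, either way round below 0.07 rad and angle between bar's own z axis and vertical below 0.05 rad and contact force between the fingers and bar below 0.3 N and linear speed of bar below 0.02 m/s), for 0.2 s.
2. the cap is snapped over the balls and home against the bar (z of cap_lip in the frame of stud_seat between -0.0025 and 0.0025 m and horizontal distance between cap_lip and stud_seat below 0.004 m and angle between cap_lip's own z axis and vertical below 0.08 rad), for 0.2 s.
At the end, for the whole second after the job is handed in: bar on both posts (2.5 mm in height, 6 mm sideways, 4 deg); cap snapped home (lip within 2.5 mm of its seat, 4 mm of the axis, 4.5 deg), still touched by the fingers and pressed onto the bar with 4 to 35 N; both tins within 12 mm of the carrier's centre (all of step 2 and horizontal distance between bar_grip and carrier below 0.006 m and z of bar_hole_a in the frame of carrier between 0.0635 and 0.0685 m and z of bar_hole_b in the frame of carrier between 0.0635 and 0.0685 m and angle between the y axis of bar and the y axis of carrier, either way round below 0.07 rad and angle between bar's own z axis and vertical below 0.05 rad and horizontal distance between each of fish_tin_low, fish_tin_top and carrier below 0.012 m and angle between each of fish_tin_low, fish_tin_top's own z axis and vertical below 0.1 rad and contact force between cap and bar between 4 and 35 N and contact force between the fingers and cap above 2 N and linear speed of cap below 0.02 m/s); the arm keeps its last pose, push and grip.
It fails at once if a bystander is pushed more than 30 mm or knocked over (distance of any of timer, fruit_tin, flat_tin, spice_jar, salt_mill, spread_jar from where it was at the start of the episode above 0.03 m or angle between any of timer, fruit_tin, flat_tin, spice_jar, salt_mill, spread_jar's own z axis and vertical above 0.5 rad).
It also fails if it takes over 58 s, if anything falls off the work surface, if the arm or the gripper's body presses on something with over 40 N, if the wrist force passes 120 N, or if a joint passes its speed limit or range.

ROBOT

A 6-joint arm with a two-finger parallel gripper is mounted at the origin on a cart in front of the work surface, level with it; the furniture and walls round the work are solid. World frame = base frame: x ahead of the robot, y to its left, z up, the work surface at z = 0. Lengths are in m, angles in rad, forces in N, time in s.
With the tool pointing down it reaches from about 0.35 to 0.925 m from the base axis. Payload 6.4 kg.
Tool frame: the origin (TCP) lies at the very end of the fingers, on their centre line; the grasp point (between the pads) lies 19 mm behind it; z points along the fingers, y is the line along which they close (so a half turn about z gives the same grasp; the last joint's range is limited). The gripper opens to 94 mm and grips with 3 to 60 N. Pads are 16 mm wide; open, the fingers measure 119 mm over their backs; the gripper's body (75 mm by 177 mm) begins 78 mm behind the grasp point.
Start: joints at [1.119, 0.245, 1.558, -0, 1.339, -0.174], TCP at [0.178, 0.625, 0.205] pointing down, gripper open.
Joint ranges: [-3.13, 3.13], [-1.02, 2.26], [0.13, 2.54], [-0.95, 4.09], [0.21, 2.88], [-2.74, 2.74]. Speed limits (rad/s): [2.57, 2.57, 3.14, 3.14, 3.14, 3.14].

INTERFACE

Orientations are given as a unit quaternion [w, x, y, z].
In Python, from station import r, vision, workorder gives the robot as it stands.
- The arm moves only by the tool drive_tool, never from a script. Its argument "commands" is one flat list of numbers, 6 for each row, row after row: the shift along the tool's x, y, z in m, then the turn, a rotation vector about the tool's x, y, z in rad. In form: [tx, ty, tz, wx, wy, wz, tx, ty, tz, wx, wy, wz, ...]. A call has 1 to 5 rows; each row shifts and turns the commanded pose from where the row before left it, along the tool's axes as they then stand; what a row does not reach is not made up. A row lasts 1/8 s, in which the tool goes at most 62.5 mm and 10.7 degrees, less where a joint would pass 70% of its speed; a pose out of reach is approached as far as the arm can. A call with a gripper value outside its range is refused whole. "hand" is the closure in counts, from 0 (fully open) to 255 (shut), set as the call begins (left out, the last holds). The fingers move at their own pace and stop on an object; the grip force is fixed at half the most. Time passes only in rows, so rows that do not move let the fingers close. It gives the time, the measured TCP pose, the force, the opening and the grip force at its end, in the units of the state.
- r.get_state(): the state, without advancing time (a new reading comes with each control period).
- vision.grab_frame(name): name is "scene" or "top" or "wrist"; returns a dict with "img" (384x512x3 uint8, blue, green, red), "camera_matrix" (3x3 intrinsics, pixels), "D" ([k1, k2, p1, p2, k3] as OpenCV has them; the pictures are not rectified), "R" (3x3) and "t" (3): a world point X has camera coordinates R X + t. Camera axes: x right, y down, z forward; pixel columns grow to the right and rows downward; lengths in m; the calibration is good to about 2 mm. A picture is of the moment at which its call begins. There is no depth.
- workorder.finish_job(): hands the job in; it is judged then, once.
The state is a dict: "t": time; "q": joint angles; "qvel": joint speeds; "effort": joint torques, N m; "eef_pos": TCP position; "eef_rot": TCP orientation; "contact_force": force on the tool from outside, world axes, zero at the start; "moment": the same for the moment, N m; "gripper_width": opening from 0.0 (shut) to 1.0 (fully open); "grip_force": force on a finger pad.
Only numpy, scipy, OpenCV 4.12 (cv2) and the standard library are available. Lean on these libraries where they do the work, as an engineer would, in place of code of your own. Each camera call takes 0.05 s, during which the arm holds its last target. There are 200 camera calls.

## Working session

There is one attempt and no reset: what is moved stays moved. The work goes in short steps, Python scripts to look and compute and a tool call to move; the robot and the scene stay as the last step left them, time stands still between calls to the robot, and variables do not carry over. Pictures are saved under pics/ and viewed, at most 13 in all, crops included, and the job is handed in when it is done.

Besides the shell and the picture viewer there is one more tool, called as name(argument=value, ...) on one line, values as JSON. drive_tool: Moves the arm, as the interface text tells. Its arguments: {"type":"object","properties":{"commands":{"type":"array"},"hand":{"type":"number"}},"required":["commands"]}

```bash
mkdir -p pics; ls; cat > h.py <<'E'
import numpy as np, cv2
from station import r, vision, workorder
def grab(n):
    f=vision.grab_frame(n); f={k:(np.array(v) if k!='img' else v) for k,v in f.items()}; return f
def ray(f,uv):
    p=cv2.undistortPoints(np.array([[uv]],float),f['camera_matrix'],f['D'])[0,0]
    d=f['R'].T@np.array([p[0],p[1],1]); c=-f['R'].T@f['t'].ravel(); return c,d
def plane(f,uv,z):
    c,d=ray(f,uv); return c+d*(z-c[2])/d[2]
def proj(f,X):
    rv=cv2.Rodrigues(f['R'])[0]
    return cv2.projectPoints(np.array(X,float).reshape(-1,1,3),rv,f['t'],f['camera_matrix'],f['D'])[0].reshape(-1,2)
E
python3 - <<'E'
from h import *
import pickle
fs={n:grab(n) for n in('scene','top','wrist')}
pickle.dump(fs,open('f0.pkl','wb'))
cv2.imwrite('pics/a.png',fs['scene']['img']);cv2.imwrite('pics/b.png',fs['top']['img']);
for n in fs: print(n,(-fs[n]['R'].T@fs[n]['t'].ravel()).round(3),fs[n]['R'][2].round(2))
print(r.get_state())
E
```

```text
pics
scene [-0.656  0.549  0.611] [ 0.88 -0.22 -0.42]
top [0.332 0.288 1.202] [ 0.15  0.01 -0.99]
wrist [0.098 0.649 0.384] [ 0.27 -0.08 -0.96]
{'t': 0.15, 'q': array([ 1.11891145e+00,  2.45628423e-01,  1.55868894e+00,  1.33410764e-05,
        1.33871389e+00, -1.74083560e-01]), 'qvel': array([-7.01039297e-04, -1.76666201e-03, -2.54327994e-03,  8.16152223e-04,
        7.95507803e-04, -6.01831164e-05]), 'effort': array([ 1.13253733e-03, -4.16268218e+01, -3.14981532e+01,  6.85496279e-02,
        3.16740840e-02, -7.27334054e-05]), 'eef_pos': array([0.17804058, 0.62467884, 0.20463886]), 'eef_rot': array([-2.27647042e-04,  1.38455933e-01,  9.90368334e-01, -6.82356729e-04]), 'contact_force': array([ 0.18479415, -0.06171944, -0.04715111]), 'moment': array([-0.04672738, -0.01345449, -0.00703134]), 'grip_force': 0.0, 'gripper_width': 0.9971506199687556}
```

View pics/a.png

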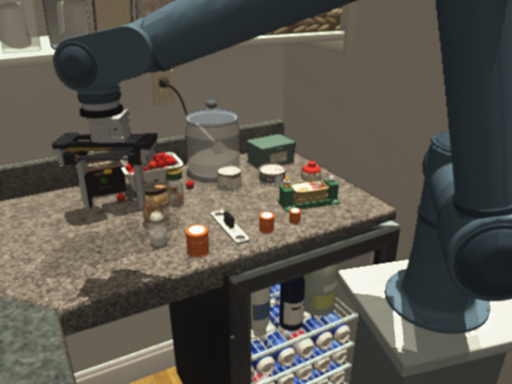

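View pics/b.png

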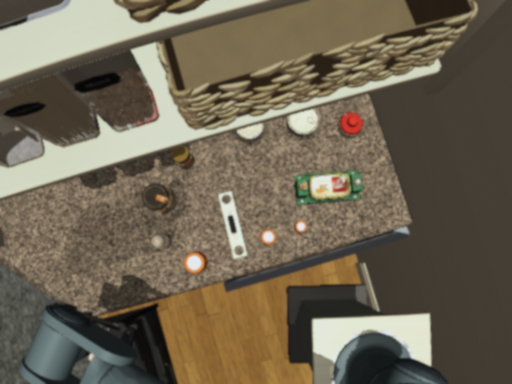

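The scene view shows three orange caps: large (197,240), middle (267,222) and small (295,215). In the top view they are at (194,263), (268,237) and (301,227). The bar is at (232,225) in the top view and the carrier at (328,187). The middle cap at (268,237) is the one meant, so I'll check it in a close crop.

```bash
python3 - <<'E'
from h import *
import pickle
fs=pickle.load(open('f0.pkl','rb'));f=fs['top'];im=f['img']
cv2.imwrite('pics/c.png',cv2.resize(im[160:280,175:375],None,fx=4,fy=4,interpolation=cv2.INTER_CUBIC))
hsv=cv2.cvtColor(im,cv2.COLOR_BGR2HSV)
def comps(m,amin,name):
    n,l,s,c=cv2.connectedComponentsWithStats(m.astype(np.uint8))
    for i in range(1,n):
        if s[i,4]>=amin and c[i][1]>90: print(name,s[i],c[i].round(1),plane(f,c[i],0.0).round(3))
    return l
H,S,V=cv2.split(hsv)
comps(((H<18)&(S>150)&(V>120)),15,'or')
comps(((H>40)&(H<90)&(S>80)),40,'gr')
l=comps(((S<45)&(V>150)),60,'wh')
for (u,v) in [(194,263),(268,237),(301,227)]: print(plane(f,(u,v),.044).round(3))
for (u,v) in [(226,195),(238,257),(232,225)]: print(plane(f,(u,v),.008).round(3))
for (u,v) in [(302,188),(355,185)]: print(plane(f,(u,v),.066).round(3))
print([ (np.abs(f['camera_matrix'][0,0]))])
E
```

```text
or [340 112  23  22 380] [351.  122.9] [0.674 0.032 0.   ]
or [334 187  13   5  35] [340.6 189.1] [0.489 0.071 0.   ]
or [156 196   4   5  17] [157.6 198.1] [0.476 0.567 0.   ]
or [261 235  11  10  18] [264.7 240.8] [0.356 0.28  0.   ]
or [184 252  21  21 138] [195.  262.2] [0.303 0.466 0.   ]
or [334 258  26  26 338] [345.6 272.6] [0.266 0.067 0.   ]
or [ 261  266   64  114 1683] [285.3 305.9] [0.184 0.229 0.   ]
or [ 169  283  104  101 6148] [224.7 336.6] [0.107 0.39  0.   ]
or [156 297  19  24 188] [164.9 306.5] [0.187 0.548 0.   ]
or [174 296   4   8  19] [175.3 299.4] [0.205 0.52  0.   ]
or [128 302  25   9  45] [140.5 305.8] [0.189 0.614 0.   ]
or [108 310  14   6  29] [114.1 312.8] [0.17  0.686 0.   ]
or [160 317   8  13  30] [163.3 323.1] [0.143 0.552 0.   ]
or [166 336   5   9  20] [167.6 340.2] [0.098 0.542 0.   ]
or [175 360   6   5  15] [177.4 361.6] [0.042 0.516 0.   ]
or [288 364  11   6  26] [293.6 366.1] [0.026 0.212 0.   ]
or [178 366   9  14  44] [182.1 372.1] [0.014 0.505 0.   ]
or [181 378   7   6  22] [184.5 381.3] [-0.011  0.499  0.   ]
gr [295 171  67  33 485] [325.1 189.5] [0.489 0.113 0.   ]
wh [   0   43  441  155 9415] [150. 130.] [0.668 0.591 0.   ]
wh [288 109  31  25 573] [303.7 121.1] [0.681 0.164 0.   ]
wh [237 123  26  16 266] [250.6 130.8] [0.657 0.311 0.   ]
wh [  8 139  33  21 312] [ 24.6 149.4] [0.625 0.963 0.   ]
wh [311 175  21  17 245] [321.7 181.8] [0.51  0.121 0.   ]
wh [218 191  30  68 837] [232.1 224.4] [0.401 0.365 0.   ]
wh [263 232  10  10  77] [267.9 236.4] [0.367 0.271 0.   ]
wh [187 256  14  14 153] [193.7 262.4] [0.302 0.469 0.   ]
wh [ 312  314  119   52 3618] [373.2 333.5] [ 0.103 -0.001  0.   ]
[0.302 0.462 0.044]
[0.364 0.271 0.044]
[0.388 0.186 0.044]
[0.48  0.38  0.008]
[0.315 0.351 0.008]
[0.399 0.365 0.008]
[0.486 0.182 0.066]
[0.49  0.045 0.066]
[np.float64(450.0057730671216)]
```

View pics/c.png

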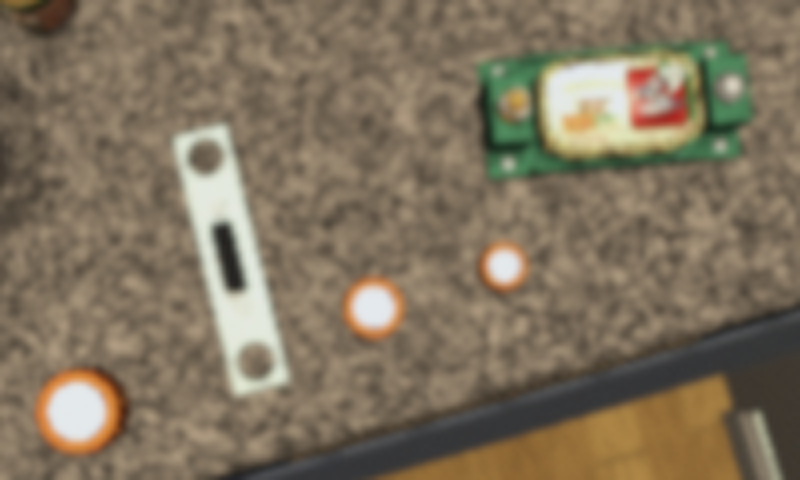

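The crop confirms the choice: the middle cap is at crop (373,308), about 38 mm wide. The brass stud is on the left post at crop (514,103) and the steel pin on the right at (731,86). The bar holes are at (206,156) and (256,360). Next I'll compute the poses and plan the first move.

```bash
cat >> h.py <<'E'
from scipy.spatial.transform import Rotation as Ro
def plan(target,yang,n,mode='both'):
    """rows from the present pose to target with tool y at yang deg (mod 180), tool pointing down"""
    s=r.get_state(); q=s['eef_rot']; R=Ro.from_quat([q[1],q[2],q[3],q[0]])
    y=np.radians(yang); cands=[]
    for k in (0,np.pi):
        a=y+k; Rt=Ro.from_matrix(np.array([[-np.sin(a),np.cos(a),0],[np.cos(a),np.sin(a),0],[0,0,-1]]).T)
        cands.append(Rt)
    Rt=min(cands,key=lambda c:(R.inv()*c).magnitude()); w=(R.inv()*Rt).as_rotvec()
    p=s['eef_pos'].copy(); rows=[]
    for i in range(n):
        d=R.inv().apply((np.array(target)-p)/(n-i)).round(3); wi=(w/n).round(3)
        rows+=list(d)+list(wi); p=p+R.apply(d); R=R*Ro.from_rotvec(wi)
    print('rows',[float(v)+0.0 for v in rows]); print('end',p.round(4),'per-row',np.linalg.norm(rows[:3]).round(3),np.degrees(np.linalg.norm(w/n)).round(1))
def yaw():
    q=r.get_state()['eef_rot']; m=Ro.from_quat([q[1],q[2],q[3],q[0]]).as_matrix(); return np.degrees(np.arctan2(m[1,1],m[0,1])),m[:,2]
E
python3 - <<'E'
from h import *
import pickle
f=pickle.load(open('f0.pkl','rb'))['top']
ha=plane(f,(226.5,199),.004);hb=plane(f,(239,250),.004);g=plane(f,(232,224.3),.03)
st=plane(f,(303.5,185.75),.075);pi=plane(f,(357.75,181.5),.07);cap=plane(f,(268,236.7),.044)
ang=lambda a,b:np.degrees(np.arctan2(*(a-b)[[1,0]]))
print(ha,hb,(ha+hb)/2,g,np.linalg.norm(ha-hb),ang(ha,hb)); print(st,pi,(st+pi)/2,np.linalg.norm(st-pi),ang(st,pi)); print(cap)
c=(ha+hb)/2
plan([c[0],c[1],.16],ang(ha,hb)+90,5); plan([c[0],c[1],.16],ang(ha,hb)+90,7)
E
```

```text
[0.4694011  0.37922555 0.004     ] [0.33291616 0.34807372 0.004     ] [0.40115863 0.36364964 0.004     ] [0.39980367 0.36380462 0.03      ] 0.13999491106122014 12.857154400616164
[0.4903535  0.17845485 0.075     ] [0.49864752 0.03824875 0.07      ] [0.49450051 0.1083518  0.0725    ] 0.14054017552792325 93.38543800515309
[0.36514347 0.27113981 0.044     ]
rows [-0.057, -0.038, 0.009, 0.0, 0.0, -0.1, -0.053, -0.043, 0.009, 0.0, 0.0, -0.1, -0.049, -0.049, 0.009, 0.0, 0.0, -0.1, -0.043, -0.053, 0.009, 0.0, 0.0, -0.1, -0.038, -0.058, 0.009, 0.0, 0.0, -0.1]
end [0.401  0.3631 0.1598] per-row 0.069 5.8
rows [-0.041, -0.027, 0.006, 0.0, 0.0, -0.072, -0.039, -0.03, 0.006, 0.0, 0.0, -0.072, -0.037, -0.033, 0.007, 0.0, 0.0, -0.072, -0.034, -0.035, 0.006, 0.0, 0.0, -0.072, -0.031, -0.038, 0.007, 0.0, 0.0, -0.072, -0.029, -0.04, 0.006, 0.0, 0.0, -0.072, -0.025, -0.041, 0.007, 0.0, 0.0, -0.072]
end [0.4007 0.3636 0.1598] per-row 0.049 4.1
```

drive_tool(commands=[-0.041,-0.027,0.006,0,0,-0.072,-0.039,-0.03,0.006,0,0,-0.072,-0.037,-0.033,0.007,0,0,-0.072,-0.034,-0.035,0.006,0,0,-0.072,-0.031,-0.038,0.007,0,0,-0.072], hand=0)

```text
t: 0.78
eef_pos: [0.3385, 0.4368, 0.1731]
eef_rot: [0.0, -0.042, 0.999, -0.0]
contact_force: [0.0, -0.0, -1.4]
gripper_width: 0.999
grip_force: 0.0
```

drive_tool(commands=[-0.029,-0.04,0.006,0,0,-0.072,-0.025,-0.041,0.007,0,0,-0.072,0,0,0,0,0,0])

```text
t: 1.15
eef_pos: [0.402, 0.3619, 0.1597]
eef_rot: [-0.001, -0.111, 0.994, -0.0]
contact_force: [0.4, -1.0, -0.1]
gripper_width: 0.999
grip_force: 0.0
```

```bash
python3 - <<'E'
from h import *
f=grab('wrist'); cv2.imwrite('pics/d.png',f['img']); s=r.get_state(); print(s['eef_pos'],yaw())
print(proj(f,[[0.4694,0.3792,.008],[.3329,.3481,.008],[.4005,.3637,.04]]).round(1))
import pickle; pickle.dump(f,open('f1.pkl','wb'))
E
```

```text
[0.40125252 0.36316549 0.1600228 ] (np.float64(102.77715562434982), array([-1.02292174e-03, -1.99978658e-04, -9.99999457e-01]))
[[251.9 238.1]
 [251.6 116.1]
 [252.  187.6]]
```

View pics/d.png

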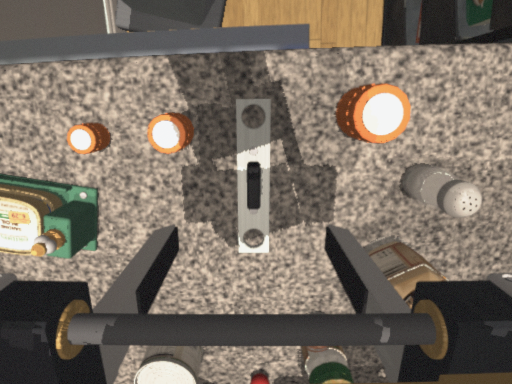

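The wrist view shows the bar under the tool, with holes at (254,118) and (254,238) and the grip at (253,186). That is within about 2 px of the prediction. I'll descend and grip.

drive_tool(commands=[0,0.001,0.04,0,0,0,0,0,0.04,0,0,0,0,0,0.04,0,0,0,0,0,0.02,0,0,0,0,0,0.008,0,0,0], hand=110)

```text
t: 1.82
eef_pos: [0.3991, 0.3656, 0.0112]
eef_rot: [-0.001, -0.114, 0.994, -0.0]
contact_force: [-0.2, -0.2, -0.5]
gripper_width: 0.575
grip_force: 0.0
```

drive_tool(commands=[0,0,0,0,0,0,0,0,0,0,0,0,0,0,0,0,0,0,0,0,0,0,0,0,0,0,0,0,0,0], hand=255)

```text
t: 2.45
eef_pos: [0.4011, 0.365, 0.013]
eef_rot: [0.0, -0.113, 0.994, -0.0]
contact_force: [-0.0, -1.0, 2.9]
gripper_width: 0.142
grip_force: 30.0
```

drive_tool(commands=[0,0,0,0,0,0,0,0,-0.02,0,0,0,0,0,-0.04,0,0,0,0,0,-0.06,0,0,0,0,0,0,0,0,0])

```text
t: 3.08
eef_pos: [0.4036, 0.367, 0.1374]
eef_rot: [0.005, -0.113, 0.994, 0.002]
contact_force: [0.2, 0.7, -2.2]
gripper_width: 0.145
grip_force: 30.0
```

```bash
python3 - <<'E'
from h import *
s=r.get_state(); print(s['eef_pos'],yaw(),s['gripper_width'],s['grip_force'])
plan([.4945,.1084,.16],3.4,12)
E
```

```text
[0.40358594 0.36695142 0.13739493] (np.float64(102.96299178104039), array([ 0.00848235,  0.00541858, -0.99994934])) 0.14477832525845227 29.999586939811707
rows [-0.003, -0.023, -0.002, 0.0, 0.001, -0.117, 0.0, -0.023, -0.002, 0.0, 0.001, -0.117, 0.003, -0.023, -0.002, 0.0, 0.001, -0.117, 0.005, -0.022, -0.002, 0.0, 0.001, -0.117, 0.008, -0.021, -0.002, 0.0, 0.001, -0.117, 0.01, -0.02, -0.002, 0.0, 0.001, -0.117, 0.013, -0.019, -0.002, 0.0, 0.001, -0.117, 0.015, -0.017, -0.002, 0.0, 0.001, -0.117, 0.017, -0.016, -0.002, 0.0, 0.001, -0.117, 0.018, -0.013, -0.002, 0.0, 0.001, -0.117, 0.02, -0.011, -0.001, 0.0, 0.001, -0.117, 0.021, -0.009, -0.002, 0.0, 0.001, -0.117]
end [0.4945 0.1088 0.1602] per-row 0.023 6.7
```

```bash
python3 - <<'E'
s=open('h.py').read()
s=s.replace("for k in (0,np.pi):","for k in (0,):").replace("Rt=min(cands,key=lambda c:(R.inv()*c).magnitude())","Rt=cands[0]")
open('h.py','w').write(s)
from h import *
s=r.get_state();print(s['t'],s['eef_pos'],yaw(),s['q'][[0,5]])
plan([.4945,.1084,.15],3.4,13)
E
```

```text
3.075 [0.40358594 0.36695142 0.13739493] (np.float64(102.96299178104039), array([ 0.00848235,  0.00541858, -0.99994934])) [ 0.52976216 -1.26742542]
rows [-0.002, -0.021, -0.001, 0.001, 0.0, 0.134, -0.005, -0.02, -0.001, 0.001, 0.0, 0.134, -0.008, -0.02, -0.001, 0.001, 0.0, 0.134, -0.01, -0.018, -0.001, 0.001, 0.0, 0.134, -0.013, -0.017, -0.001, 0.001, 0.0, 0.134, -0.015, -0.015, -0.001, 0.001, 0.0, 0.134, -0.017, -0.013, -0.001, 0.001, 0.0, 0.134, -0.018, -0.01, -0.001, 0.001, 0.0, 0.134, -0.02, -0.008, -0.001, 0.001, 0.0, 0.134, -0.02, -0.005, -0.001, 0.001, 0.0, 0.134, -0.021, -0.003, -0.001, 0.001, 0.0, 0.134, -0.021, 0.0, -0.001, 0.001, 0.0, 0.134, -0.021, 0.004, 0.0, 0.001, 0.0, 0.134]
end [0.4948 0.1084 0.15  ] per-row 0.021 7.7
```

drive_tool(commands=[-0.002,-0.021,-0.001,0,0,0.134,-0.005,-0.02,-0.001,0,0,0.134,-0.008,-0.02,-0.001,0,0,0.134,-0.01,-0.018,-0.001,0,0,0.134,-0.013,-0.017,-0.001,0,0,0.134])

```text
t: 3.7
eef_pos: [0.434, 0.2646, 0.1352]
eef_rot: [-0.002, 0.222, 0.975, -0.001]
contact_force: [-0.5, 0.7, -1.5]
gripper_width: 0.145
grip_force: 30.0
```

drive_tool(commands=[-0.015,-0.015,-0.001,0,0,0.134,-0.017,-0.013,-0.001,0,0,0.134,-0.018,-0.01,-0.001,0,0,0.134,-0.02,-0.008,-0.001,0,0,0.134,-0.02,-0.005,-0.001,0,0,0.134])

```text
t: 4.32
eef_pos: [0.4697, 0.1657, 0.1403]
eef_rot: [-0.001, 0.531, 0.848, -0.001]
contact_force: [-0.7, 0.5, -1.3]
gripper_width: 0.146
grip_force: 30.0
```

drive_tool(commands=[-0.021,-0.003,-0.001,0,0,0.134,-0.021,0,-0.001,0,0,0.134,-0.021,0.004,0,0,0,0.134,0,0,0,0,0,0,0,0,0,0,0,0])

```text
t: 4.95
eef_pos: [0.491, 0.1069, 0.1432]
eef_rot: [-0.001, 0.687, 0.727, -0.001]
contact_force: [0.2, -0.1, -1.9]
gripper_width: 0.148
grip_force: 30.0
```

```bash
python3 - <<'E'
from h import *
s=r.get_state();print(s['t'],s['eef_pos'],yaw(),s['gripper_width'])
f=grab('wrist'); g=grab('top')
import pickle; pickle.dump((f,g),open('f2.pkl','wb'))
im=np.hstack([f['img'],cv2.resize(g['img'][140:230,270:385],None,fx=2.5,fy=2.5)[:0].reshape(0,0,3)]) if 0 else f['img']
a=cv2.resize(f['img'],(800,600),interpolation=cv2.INTER_CUBIC)
cv2.imwrite('pics/e.png',a)
z=s['eef_pos'][2]
print('bar pred',proj(f,[[.4906,.1784,z-.004],[.4984,.0383,z-.004]])*800/512,'stud pred',proj(f,[[.4904,.1785,.091],[.4986,.0382,.074]])*800/512)
E
```

```text
4.95 [0.49098103 0.10693256 0.14320793] (np.float64(3.2475583661358502), array([-2.32122296e-03,  4.32257062e-04, -9.99997213e-01])) 0.14819744647820607
bar pred [[404.87477751 196.70807285]
 [402.28882526 507.26661259]] stud pred [[402.25251306 189.2570989 ]
 [400.81847886 431.27425489]]
```

View pics/e.png

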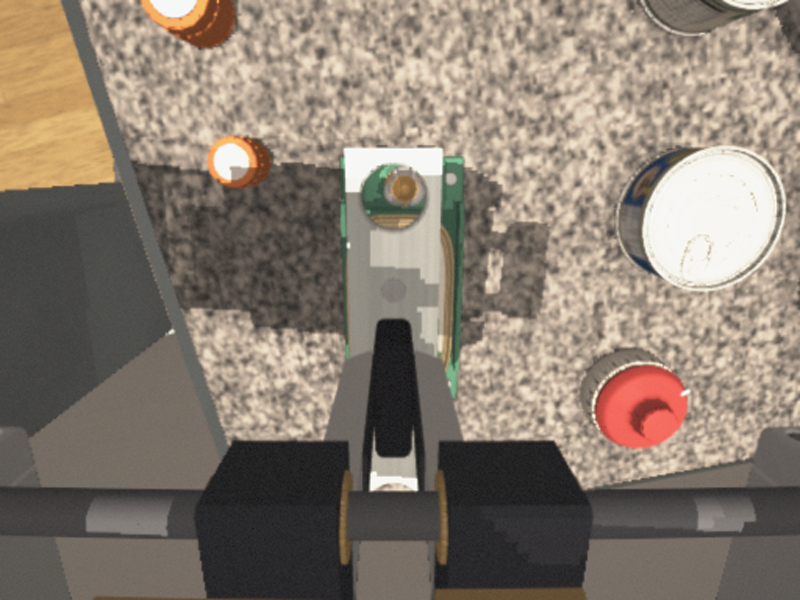

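The view shows hole A at (394,197) and the stud tip inside it at (403,187), in 800-px coordinates. The bar's far end (345–442,150) is in sight, and hole B is hidden behind the gripper.

```bash
python3 - <<'E'
from h import *
import pickle
f,g=pickle.load(open('f2.pkl','rb')); k=512/800
s=r.get_state(); T=s['eef_pos']; print(T)
P=lambda u,v,z:plane(f,(u*k,v*k),z).round(4)
print('holeA',P(394,196,T[2]-.005),'stud',P(403,187,.090),'bar end corners',P(345,150,T[2]-.005),P(442,150,T[2]-.005))
print('edges further down',P(345,340,T[2]-.005), 'tray right corners', P(463,157,.006))
print('pred A from tool', T+.07*np.array([-np.sin(np.radians(yaw()[0])),np.cos(np.radians(yaw()[0])),0]))
cv2.imwrite('pics/f.png',cv2.resize(g['img'][150:240,270:390],None,fx=6,fy=6,interpolation=cv2.INTER_CUBIC))
E
```

```text
[0.49127094 0.10714865 0.14379385]
holeA [0.4865 0.1784 0.1388] stud [0.4907 0.1795 0.09  ] bar end corners [0.4675 0.194  0.1388] [0.5032 0.196  0.1388]
edges further down [0.4697 0.1193 0.1388] tray right corners [0.5295 0.1963 0.006 ]
pred A from tool [0.48729219 0.17703549 0.14379385]
```

View pics/f.png

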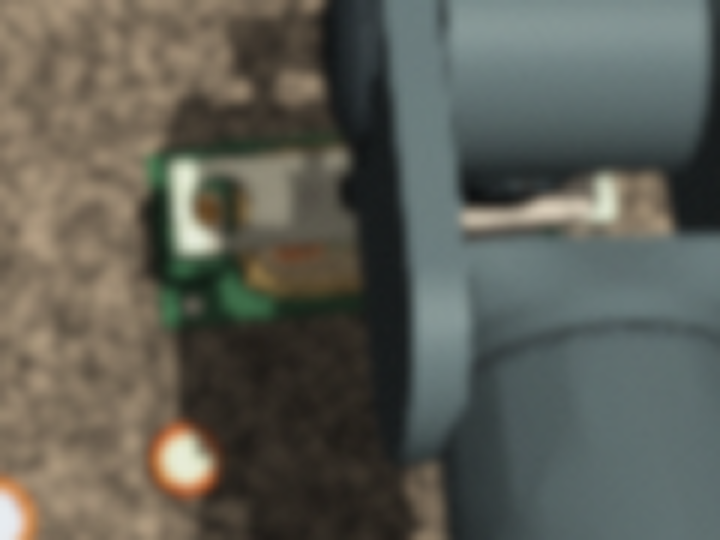

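drive_tool(commands=[0.001,0.004,0,0,0,0,0,0,0.02,0,0,0,0,0,0.02,0,0,0,0,0,0.011,0,0,0,0,0,0,0,0,0])

```text
t: 5.68
eef_pos: [0.4954, 0.1079, 0.0928]
eef_rot: [-0.001, 0.687, 0.726, -0.001]
contact_force: [-0.7, 0.0, -1.8]
gripper_width: 0.145
grip_force: 30.0
```

```bash
python3 - <<'E'
from h import *
s=r.get_state();T=s['eef_pos'];print(s['t'],T,yaw(),s['contact_force'])
f=grab('wrist')
import pickle; pickle.dump(f,open('f3.pkl','wb'))
c=f['img'][60:380,170:340]
cv2.imwrite('pics/g.png',cv2.resize(c[:,:],None,fx=1.8,fy=1.8,interpolation=cv2.INTER_CUBIC))
cv2.imwrite('pics/g2.png',np.hstack([cv2.resize(f['img'][60:150,190:310],None,fx=5,fy=5,interpolation=cv2.INTER_CUBIC)]))
E
```

```text
5.675 [0.49540593 0.10790783 0.0927965 ] (np.float64(3.178923999677795), array([-1.60298391e-03,  3.76511720e-05, -9.99998715e-01])) [-0.69664427  0.04609195 -1.80613932]
```

View pics/g2.png

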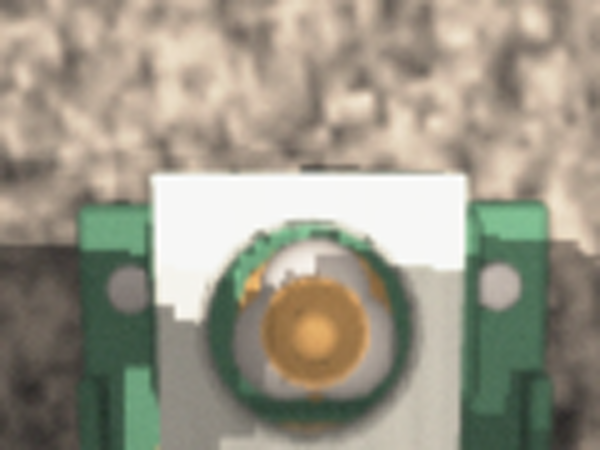

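The stud tip at crop (315,333) sits nearly concentric with the hole at (309,327), about 0.7 mm off. I'll nudge and lower.

drive_tool(commands=[-0.0006,0.0006,0.004,0,0,0,0,0,0.006,0,0,0,0,0,0.005,0,0,0,0,0,0.004,0,0,0,0,0,0,0,0,0])

```text
t: 6.35
eef_pos: [0.4962, 0.1071, 0.074]
eef_rot: [-0.0, 0.687, 0.726, -0.0]
contact_force: [0.4, -0.2, -2.5]
gripper_width: 0.145
grip_force: 30.0
```

drive_tool(commands=[0,0,0.002,0,0,0,0,0,0.001,0,0,0,0,0,0,0,0,0])

```text
t: 6.72
eef_pos: [0.4965, 0.1071, 0.0714]
eef_rot: [-0.0, 0.687, 0.726, -0.0]
contact_force: [-0.7, -0.3, -1.8]
gripper_width: 0.146
grip_force: 30.0
```

drive_tool(commands=[0,0,0.001,0,0,0,0,0,0.0005,0,0,0,0,0,0,0,0,0])

```text
t: 7.1
eef_pos: [0.4968, 0.1071, 0.071]
eef_rot: [0.0, 0.687, 0.726, -0.0]
contact_force: [-3.5, -0.3, 6.4]
gripper_width: 0.147
grip_force: 30.0
```

drive_tool(commands=[0,0,0,0,0,0,0,0,0,0,0,0,0,0,-0.005,0,0,0,0,0,-0.035,0,0,0,0,0,-0.04,0,0,0], hand=110)

```text
t: 7.72
eef_pos: [0.496, 0.1071, 0.1505]
eef_rot: [-0.001, 0.687, 0.726, -0.001]
contact_force: [0.8, -0.1, 0.1]
gripper_width: 0.56
grip_force: 0.0
```

drive_tool(commands=[0,0,0,0,0,0,0,0,0,0,0,0])

```text
t: 7.98
eef_pos: [0.4961, 0.1071, 0.1493]
eef_rot: [-0.0, 0.687, 0.726, -0.0]
contact_force: [0.7, 0.4, -0.3]
gripper_width: 0.569
grip_force: 0.0
```

```bash
python3 - <<'E'
from h import *
s=r.get_state();T=s['eef_pos'];print(s['t'],T,yaw(),s['gripper_width'])
f=grab('wrist');g=grab('scene')
import pickle; pickle.dump(f,open('f4.pkl','wb'))
a=cv2.resize(f['img'][60:380,150:350],None,fx=1.6,fy=1.6,interpolation=cv2.INTER_CUBIC)
b=cv2.resize(g['img'][150:230,240:360],None,fx=3.6,fy=3.6,interpolation=cv2.INTER_CUBIC)
o=np.zeros((512,320+432,3),np.uint8);o[:a.shape[0],:320]=a;o[:b.shape[0],320:320+b.shape[1]]=b
cv2.imwrite('pics/i.png',o)
E
```

```text
7.975 [0.49607464 0.10711    0.14933913] (np.float64(3.15111496384574), array([-8.63151307e-04,  1.32216618e-06, -9.99999627e-01])) 0.5692776784510659
```

View pics/i.png

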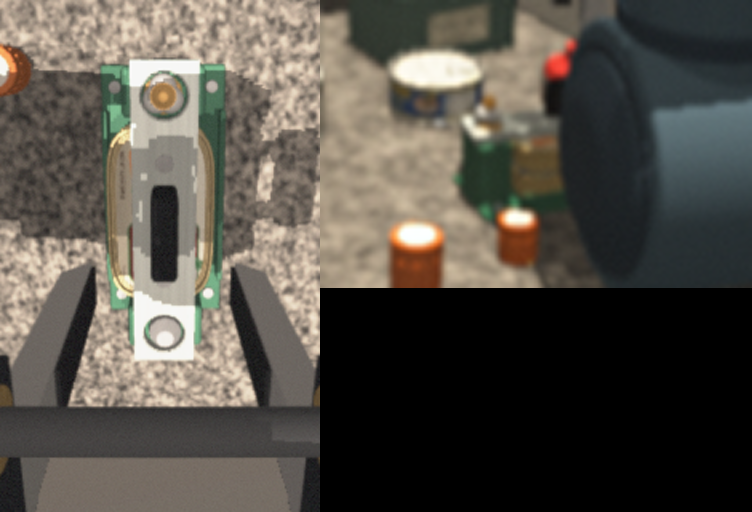

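The bar is down: the stud (163,96) and the pin (165,332) both show through its holes. It sits square on the carrier, and the scene view shows it level. Next is the cap.

```bash
python3 - <<'E'
from h import *
import pickle
f=pickle.load(open('f4.pkl','rb'))
print('stud',plane(f,(163/1.6+150,96.5/1.6+60),.091),'holeA',plane(f,(164/1.6+150,95/1.6+60),.066),'holeB',plane(f,(165/1.6+150,332/1.6+60),.066))
plan([.365,.271,.14],3.15,5)
E
```

```text
stud [0.49155145 0.17869731 0.091     ] holeA [0.49211477 0.17817958 0.066     ] holeB [0.50055482 0.03881828 0.066     ]
rows [0.034, -0.024, 0.002, -0.001, 0.0, 0.0, 0.034, -0.024, 0.002, -0.001, 0.0, 0.0, 0.034, -0.024, 0.002, -0.001, 0.0, 0.0, 0.034, -0.025, 0.001, -0.001, 0.0, 0.0, 0.035, -0.024, 0.002, -0.001, 0.0, 0.0]
end [0.3652 0.2712 0.1395] per-row 0.042 0.0
```

drive_tool(commands=[0.034,-0.024,0.002,0,0,0,0.034,-0.024,0.002,0,0,0,0.034,-0.024,0.002,0,0,0,0.034,-0.025,0.001,0,0,0,0.035,-0.024,0.002,0,0,0], hand=60)

```text
t: 8.7
eef_pos: [0.3646, 0.2718, 0.1396]
eef_rot: [-0.0, 0.688, 0.726, -0.001]
contact_force: [0.6, 0.6, -0.6]
gripper_width: 0.762
grip_force: 0.0
```

drive_tool(commands=[0,0,0,0,0,0,0,0,0,0,0,0,0,0,0,0,0,0])

```text
t: 9.07
eef_pos: [0.3669, 0.2704, 0.1407]
eef_rot: [0.0, 0.688, 0.726, -0.0]
contact_force: [0.5, 0.0, -0.5]
gripper_width: 0.765
grip_force: 0.0
```

```bash
python3 - <<'E'
from h import *
s=r.get_state();T=s['eef_pos'];print(s['t'],T,yaw(),s['gripper_width'])
f=grab('wrist')
H,S,V=cv2.split(cv2.cvtColor(f['img'],cv2.COLOR_BGR2HSV))
m=(((H<18)&(S>120)&(V>60))|((S<60)&(V>225))).astype(np.uint8)
n,l,st,c=cv2.connectedComponentsWithStats(m)
for i in range(1,n):
    if st[i,4]>150: print(st[i],c[i].round(1))
w=((S<60)&(V>200)).astype(np.uint8); n,l,st,c=cv2.connectedComponentsWithStats(w)
for i in range(1,n):
    if st[i,4]>150: print('white',st[i],c[i].round(1),plane(f,c[i],.044).round(4))
print('pred',proj(f,[[.365,.271,.044],[T[0],T[1],.044]]))
cv2.imwrite('pics/j.png',f['img'])
E
```

```text
9.075 [0.36692616 0.27044075 0.14072379] (np.float64(3.062415903130226), array([-3.03582683e-04, -3.38724833e-04, -9.99999897e-01])) 0.7647616241591547
[    0     0   144   137 11592] [69.3 69. ]
[174   0  43  12 379] [194.8   4.5]
[ 94 127  32  15 157] [107.3 134.6]
[115 131  35  14 316] [134.  138.6]
[  0 134  73  34 473] [ 30.5 149.4]
[232 167  40  47 929] [250.6 186.5]
[256 245  30  41 815] [269.6 263.9]
[334 346  13  32 301] [340.1 360.3]
white [229   0  29  27 397] [241.2  10.8] [0.3493 0.4263 0.044 ]
white [383   0  21  25 185] [393.6  14.2] [0.4737 0.4314 0.044 ]
white [315   5  17  26 197] [323.2  18.4] [0.4164 0.4245 0.044 ]
white [273  13  15  25 177] [280.3  24.4] [0.3818 0.418  0.044 ]
white [464  13  44  36 507] [488.2  29.9] [0.5559 0.4258 0.044 ]
white [419  15  31  30 263] [435.9  28.9] [0.511  0.4231 0.044 ]
white [151  22  52  66 969] [175.1  59.8] [0.2955 0.3864 0.044 ]
white [404  23  22  19 153] [415.8  31.3] [0.4944 0.42   0.044 ]
white [290  26  31  57 471] [307.2  53.2] [0.4059 0.3974 0.044 ]
white [358  27  34  36 313] [375.3  46.7] [0.4624 0.4059 0.044 ]
wh
[... 1121 characters left out ...]
 50   72 1140] [458.9 237.5] [0.5758 0.2379 0.044 ]
white [209 228  49  41 619] [236.3 247.3] [0.3538 0.2161 0.044 ]
white [284 249  31  33 467] [298.4 265.2] [0.4176 0.1994 0.044 ]
white [206 258  17  34 173] [214.6 274.9] [0.3328 0.1836 0.044 ]
white [261 263  20  18 271] [270.6 271.1] [0.3899 0.1911 0.044 ]
white [254 277  34  37 336] [269.6 294.6] [0.3909 0.1632 0.044 ]
white [263 346  38  22 300] [280.8 353.6] [0.4091 0.0863 0.044 ]
white [334 346  13  32 202] [338.3 359. ] [0.4753 0.0816 0.044 ]
white [256 354  14  29 163] [261.8 368.4] [0.3891 0.0638 0.044 ]
white [347 359  11  25 174] [351.5 374.1] [0.4939 0.0599 0.044 ]
pred [[250.38457904 195.16028729]
 [252.38849714 195.83051088]]
```

View pics/j.png

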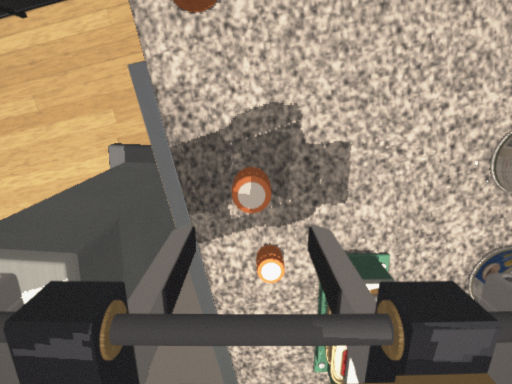

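The cap crown is centred at (252,194), within 2 px of the TCP's predicted (252,196). The small look-alike is at (270,265), clear of the fingers. I'll descend and grip.

drive_tool(commands=[0.001,0,0.04,0,0,0,0,0,0.04,0,0,0,0,0,0.03,0,0,0,0,0,0.018,0,0,0,0,0,0,0,0,0])

```text
t: 9.75
eef_pos: [0.3655, 0.2711, 0.0117]
eef_rot: [-0.001, 0.688, 0.726, -0.002]
contact_force: [0.6, 0.6, 0.9]
gripper_width: 0.767
grip_force: 0.0
```

drive_tool(commands=[0,0,0,0,0,0,0,0,0,0,0,0,0,0,0,0,0,0,0,0,0,0,0,0,0,0,0,0,0,0], hand=255)

```text
t: 10.38
eef_pos: [0.3666, 0.2724, 0.0134]
eef_rot: [0.0, 0.687, 0.726, 0.0]
contact_force: [-0.5, -0.1, 3.3]
gripper_width: 0.396
grip_force: 30.0
```

drive_tool(commands=[0,0,-0.01,0,0,0,0,0,-0.04,0,0,0,0,0,-0.05,0,0,0,0,0,-0.025,0,0,0,0,0,0,0,0,0])

```text
t: 11.0
eef_pos: [0.3677, 0.2729, 0.1403]
eef_rot: [0.001, 0.687, 0.726, 0.002]
contact_force: [0.2, -0.4, -0.8]
gripper_width: 0.399
grip_force: 30.0
```

```bash
python3 - <<'E'
from h import *
f=grab('wrist');s=r.get_state();T=s['eef_pos'];print(s['t'],T,yaw(),s['gripper_width'])
plan([.4918,.1785,.15],3.15,5)
E
```

```text
11.05 [0.3664562  0.27230682 0.1383529 ] (np.float64(3.151299261811459), array([ 1.36841824e-03,  5.59155298e-04, -9.99998907e-01])) 0.39593917376558446
rows [-0.02, 0.024, -0.002, 0.0, 0.0, 0.0, -0.02, 0.024, -0.002, 0.0, 0.0, 0.0, -0.02, 0.024, -0.003, 0.0, 0.0, 0.0, -0.02, 0.024, -0.002, 0.0, 0.0, 0.0, -0.021, 0.024, -0.003, 0.0, 0.0, 0.0]
end [0.4918 0.178  0.1505] per-row 0.031 0.0
```

drive_tool(commands=[-0.02,0.024,-0.002,0,0,0,-0.02,0.024,-0.002,0,0,0,-0.02,0.024,-0.003,0,0,0,-0.02,0.024,-0.002,0,0,0,-0.021,0.024,-0.003,0,0,0])

```text
t: 11.68
eef_pos: [0.4909, 0.177, 0.1474]
eef_rot: [-0.001, 0.687, 0.726, -0.002]
contact_force: [0.4, 0.1, -0.8]
gripper_width: 0.395
grip_force: 30.0
```

drive_tool(commands=[0,0,0.015,0,0,0,0,0,0.01,0,0,0,0,0,0,0,0,0,0,0,0,0,0,0])

```text
t: 12.18
eef_pos: [0.491, 0.1785, 0.1247]
eef_rot: [-0.0, 0.687, 0.727, -0.0]
contact_force: [-0.9, -0.3, -0.5]
gripper_width: 0.395
grip_force: 30.0
```

```bash
python3 - <<'E'
from h import *
f=grab('wrist');g=grab('scene');s=r.get_state();T=s['eef_pos'];print(s['t'],T,yaw(),s['gripper_width'])
a=cv2.resize(f['img'][100:340,170:340],None,fx=2,fy=2,interpolation=cv2.INTER_CUBIC)
b=cv2.resize(g['img'][140:230,240:345],None,fx=4,fy=4,interpolation=cv2.INTER_CUBIC)
o=np.zeros((480,340+420,3),np.uint8);o[:,:340]=a;o[:360,340:]=b
cv2.imwrite('pics/k.png',o)
print('wrist: cap top',(proj(f,[[T[0],T[1],T[2]+.031]])-[170,100])*2,'scene cap bottom, stud tip, base',(proj(g,[[T[0],T[1],T[2]-.0134],[.4918,.1785,.091],[.4918,.1785,.066]])-[240,140])*4+[340,0])
import pickle; pickle.dump((f,g),open('f5.pkl','wb'))
E
```

```text
12.275 [0.49162882 0.17839447 0.12537415] (np.float64(3.1904132249778816), array([ 8.02236999e-04,  1.47690611e-04, -9.99999667e-01])) 0.3945533516443259
wrist: cap top [[168.16816999 330.18181315]] scene cap bottom, stud tip, base [[522.98996677 121.17367173]
 [522.002616   148.47450732]
 [521.09174738 180.63428111]]
```

View pics/k.png

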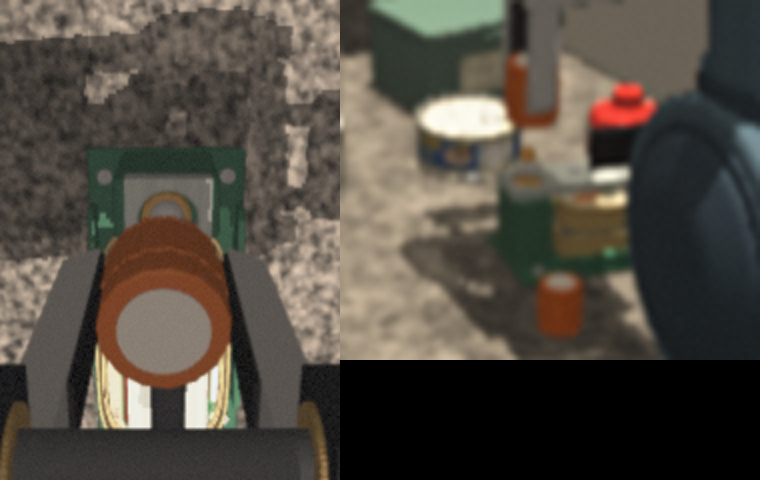

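The cap hangs upright over the stud. Its crown is at (164,330) against a predicted (168,330), so it is about 1 mm low in x. I'll correct that and lower with the force watched.

drive_tool(commands=[0,0.001,0.012,0,0,0,0,0,0.006,0,0,0,0,0,0.004,0,0,0,0,0,0.003,0,0,0,0,0,0,0,0,0])

```text
t: 12.9
eef_pos: [0.4925, 0.178, 0.0998]
eef_rot: [-0.0, 0.687, 0.726, -0.0]
contact_force: [-0.1, -0.2, -0.8]
gripper_width: 0.398
grip_force: 30.0
```

drive_tool(commands=[0,0,0.003,0,0,0,0,0,0.002,0,0,0,0,0,0,0,0,0])

```text
t: 13.28
eef_pos: [0.4927, 0.1781, 0.095]
eef_rot: [-0.0, 0.687, 0.726, 0.0]
contact_force: [-0.9, 0.5, 0.3]
gripper_width: 0.398
grip_force: 30.0
```

drive_tool(commands=[0,0,0.002,0,0,0,0,0,0.002,0,0,0,0,0,0,0,0,0])

```text
t: 13.65
eef_pos: [0.493, 0.1787, 0.0923]
eef_rot: [-0.0, 0.687, 0.726, 0.001]
contact_force: [-4.0, 2.0, 7.2]
gripper_width: 0.398
grip_force: 30.0
```

drive_tool(commands=[0,0,0.002,0,0,0,0,0,0.002,0,0,0,0,0,0,0,0,0])

```text
t: 14.02
eef_pos: [0.4922, 0.1787, 0.0868]
eef_rot: [-0.001, 0.687, 0.726, 0.0]
contact_force: [-1.8, 3.3, -0.0]
gripper_width: 0.398
grip_force: 30.0
```

drive_tool(commands=[0,0,0.002,0,0,0,0,0,0.001,0,0,0,0,0,0,0,0,0])

```text
t: 14.4
eef_pos: [0.4918, 0.1781, 0.0824]
eef_rot: [-0.001, 0.687, 0.726, -0.0]
contact_force: [3.0, 5.2, -11.7]
gripper_width: 0.396
grip_force: 30.0
```

drive_tool(commands=[0,0,0.002,0,0,0,0,0,0.001,0,0,0,0,0,0,0,0,0,0,0,0,0,0,0])

```text
t: 14.9
eef_pos: [0.4925, 0.1779, 0.0808]
eef_rot: [-0.0, 0.687, 0.726, -0.0]
contact_force: [-0.5, 3.4, -5.7]
gripper_width: 0.398
grip_force: 30.0
```

drive_tool(commands=[0,0,0.001,0,0,0,0,0,0.001,0,0,0,0,0,0,0,0,0,0,0,0,0,0,0])

```text
t: 15.4
eef_pos: [0.4932, 0.1779, 0.0796]
eef_rot: [0.001, 0.687, 0.726, 0.0]
contact_force: [-0.4, 0.7, 1.1]
gripper_width: 0.395
grip_force: 30.0
```

drive_tool(commands=[0,0,0.001,0,0,0,0,0,0,0,0,0,0,0,0,0,0,0])

```text
t: 15.78
eef_pos: [0.4933, 0.1781, 0.0794]
eef_rot: [0.0, 0.687, 0.726, 0.0]
contact_force: [-3.7, 1.1, 7.8]
gripper_width: 0.4
grip_force: 30.0
```

drive_tool(commands=[0,0,0.0007,0,0,0,0,0,0,0,0,0,0,0,0,0,0,0,0,0,0,0,0,0,0,0,0,0,0,0])

```text
t: 16.4
eef_pos: [0.4933, 0.1781, 0.0793]
eef_rot: [0.0, 0.687, 0.726, 0.0]
contact_force: [-6.1, 0.0, 11.7]
gripper_width: 0.395
grip_force: 30.0
```

drive_tool(commands=[0,0,0,0,0,0,0,0,0,0,0,0,0,0,0,0,0,0,0,0,0,0,0,0])

```text
t: 16.9
eef_pos: [0.4933, 0.1781, 0.0793]
eef_rot: [0.0, 0.687, 0.726, 0.0]
contact_force: [-6.1, 0.5, 12.0]
gripper_width: 0.396
grip_force: 30.0
```

```bash
python3 - <<'E'
from h import *
f=grab('wrist');g=grab('scene');s=r.get_state();print(s['t'],s['eef_pos'],s['contact_force'],yaw()[1])
a=cv2.resize(f['img'][100:340,170:340],None,fx=2,fy=2,interpolation=cv2.INTER_CUBIC)
b=cv2.resize(g['img'][140:230,240:345],None,fx=4,fy=4,interpolation=cv2.INTER_CUBIC)
o=np.zeros((480,340+420,3),np.uint8);o[:,:340]=a;o[:360,340:]=b
cv2.imwrite('pics/l.png',o)
E
```

```text
17.0 [0.49324393 0.17814778 0.07933141] [-4.94083621 -0.19848314 11.61286855] [ 4.59106411e-04 -1.74918293e-04 -9.99999879e-01]
```

View pics/l.png

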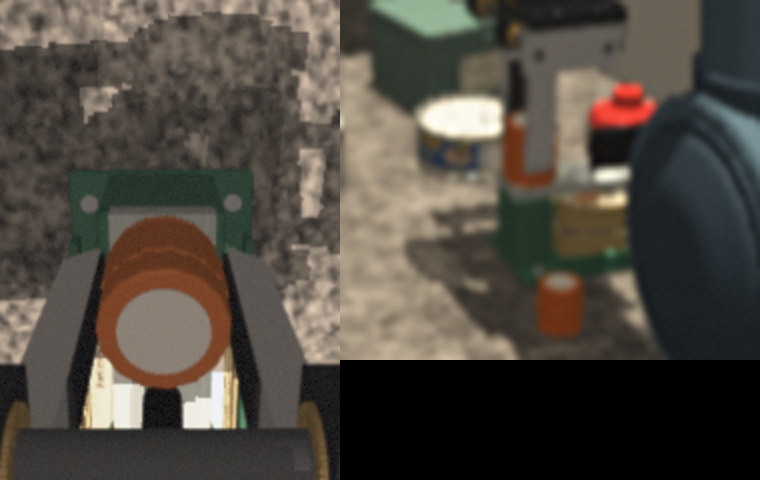

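The cap sits flush on the bar: its edge meets the bar at about (530,183) in the scene crop. The bar is still square, the lip height is 66 mm, and the push is steady at about 12 N.

```bash
python3 -c "
from station import workorder
print(workorder.finish_job())"
```

```text
the job is handed in; nothing more can be done
None
```

I laid the bar over the pin and stud and let go of it, then snapped the cap home on the stud, and handed the job in at about 17 s while still pressing it down with about 12 N; no verdict was returned.

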